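# Lock a sprung T-bolt into slotted strut and slide it up to the stop

## Robot

A 7-joint arm with a two-finger parallel gripper is mounted at the origin on a cart in front of the work surface, level with it; the furniture and walls round the work are solid. World frame = base frame: x ahead of the robot, y to its left, z up, the work surface at z = 0. Lengths are in m, angles in rad, forces in N, time in s.
With the tool pointing down it reaches from about 0.425 to 0.875 m from the base axis. Payload 4.7 kg.
Tool frame: the origin (TCP) lies midway between the tips of the shut fingers; the grasp point (between the pads) lies 19 mm behind it; z points along the fingers, y is the line along which they close (so a half turn about z gives the same grasp; the last joint's range is limited). The gripper opens to 87 mm and grips with 3 to 60 N. Pads are 19 mm wide; open, the fingers measure 117 mm over their backs; the gripper's body (75 mm by 190 mm) begins 51 mm behind the grasp point.
Start: joints at [1.206, 0.321, -0.07, 1.45, 0.023, 1.371, -0.057], TCP at [0.24, -0.604, 0.223] pointing down, gripper open.
Joint ranges: [-2.86, 2.86], [-0.3, 2.09], [-1.38, 1.24], [0.06, 2.45], [-1.56, 4.7], [0.09, 2.05], [-2.69, 2.69]. Speed limits (rad/s): [2.57, 2.57, 3.14, 3.14, 3.14, 3.14, 3.14].

## Interface

Orientations are given as a rotation vector (axis times angle).
In Python, from bench import ctrl gives the robot as it stands. The module is installed in compiled form; this text tells all that it offers.
- The arm moves only by the shell command python3 -m handwheel 'ROWS' [FORCE]. ROWS is JSON, a list of rows, each a list of 7 numbers: the finger opening in m, from 0 to 0.087, then the shift along the tool's x, y, z in m, then the turn, a rotation vector about the tool's x, y, z in degrees. A call has 1 to 12 rows; each row shifts and turns the commanded pose from where the row before left it, along the tool's axes as they then stand; what a row does not reach is not made up. A row lasts 1/8 s, in which the tool goes at most 62.5 mm and 10.7 degrees, less where a joint would pass 70% of its speed; a pose out of reach is approached as far as the arm can. A call is refused whole if a number of a shift passes 0.0625 or a number of a turn 10.7, either way. A call with a gripper value outside its range is refused whole. The fingers move at their own pace and stop on an object; FORCE is the grip in N (left out, the last holds). Time passes only in rows, so rows that do not move let the fingers close. It gives the time, the measured TCP pose, the force, the opening and the grip force at its end, in the units of the state.
- ctrl.get_state(): the state, without advancing time (a new reading comes with each control period).
- ctrl.get_image(name): name is "scene" or "top" or "wrist"; returns (picture, depth): 480x640x3 uint8, blue, green, red; 480x640 float32, m along the optical axis (not along the pixel's ray), 0 where there is no reading.
- ctrl.camera_info(name): a dict with "intrinsics" (3x3 intrinsics, pixels), "D" ([k1, k2, p1, p2, k3] as OpenCV has them; the pictures are not rectified), "R" (3x3) and "t" (3): a world point X has camera coordinates R X + t. Camera axes: x right, y down, z forward; pixel columns grow to the right and rows downward; lengths in m; the calibration is good to about 2 mm. A picture is of the moment at which its call begins: read the wrist's pose just before it. camera_info takes no time and is no camera call; for the wrist camera it gives the pose at the moment of the call.
- ctrl.close_job(): hands the job in; it is judged then, once.
The state is a dict: "time": time; "joint_positions": joint angles; "qd": joint speeds; "joint_torque": joint torques, N m; "position": TCP position; "tool_rot": TCP orientation; "ft_force": force on the tool from outside, world axes, zero at the start; "torque": the same for the moment, N m; "grip_width": opening from 0.0 (shut) to 1.0 (fully open); "grip_force": force on a finger pad.
Only numpy, scipy, OpenCV 4.12 (cv2) and the standard library are available. Lean on these libraries where they do the work, as an engineer would, in place of code of your own. Each camera call takes 0.05 s, during which the arm holds its last target. There are 200 camera calls.

## Task

Fit the sprung T-bolt into the slotted strut to back up the adjustable angle stop: lower its head lengthwise into the open part of the slot, well clear of the stop, press it down gently against its spring, give it a quarter turn so that the head catches under the lips, and let it spring up. Then slide it along the slot until it bears on the stop's pad, push it home with a light but definite push (about 10 N beyond the rubbing; never press or push it with more than about 25 N), and let go, leaving it caught crosswise and bearing on the pad. Do not disturb the V-block, the loose nut or the hex key.

Things in the scene. Friction and masses are not known exactly. Their poses are not given: they have to be found in the camera images.
- strut: grey metal slotted strut (C channel), 240 long x 41 wide x 41 high, fixed on the table, slot up, black caps close both ends. Origin: centre of its underside; x along the slot, y across, z up; top at z = 41. Slot 22 wide. Its lips turn in and down, lower edges (2.5 thick) at z = 34. Inside it is 37 wide, floor at z = 2. Bolted feet stick out 32 on both sides at x = +-75.
- angle_stop: small grey metal angle, 34 long x 40 wide x 18 high, fixed on top of the strut. Origin: foot of its upright, front side, on the strut's centre line and top; axes as the strut's. A dark pad 26 wide x 15 high on an adjusting screw stands out towards -x, the longer open part of the slot. The pad's face is 4 to 16 from the origin, set differently each time and not reported; the pad is stiff.
- tbolt: loose sprung T-bolt, 56 high, 0.15 to 0.23 kg, standing upright on its head. Origin: centre of the head's underside; z up the shank, x along the head. Dark metal hammer head 31 (x) x 18 (y) x 8 high with a tapered foot, ends trimmed to turn inside the strut; above it a square neck 19 (x) x 17.6 (y), z = 8 to 11.5. The parts above it: see its wing, disc and neck points.
- tbolt_wing (a point): middle of the T-bolt's black wing grip, 42.5 above the bolt's origin. The wing is 11 thick (bolt x) x 38 long (bolt y), z = 29 to 56 of the bolt, on a round hub from z = 26.5. It stands square to the head: across the strut when the head goes lengthwise into the slot, along the strut when it has caught.
- tbolt_disc (a point): point on the T-bolt's axis, 13 above its origin: underside of the free grey metal disc, 38 in diameter, 3 thick. It rests on the lips and slides up the shank against a spring: 2 N at once, 1.2 N more per mm; 9 mm travel (13 N), then rigid. At the stop its rim touches the pad: the bolt's axis is then 19 from the pad's face.
- tbolt_neck (a point): top of the T-bolt's square neck, on its axis, 11.5 above its origin. To turn, it must be pressed below the lips' lower edges: bolt origin under z = 22.5 of the strut (spring 9 N). Caught: origin at z = 26 (spring 4.5 N), the neck stands between the lips and stops the head turning more than about 10 degrees. Disc and head rub on the lips when slid (3 to 10 N).
- v_block: bystander: grey steel V-block 50 x 40 x 36, loose, origin at its underside centre; leave alone
- hex_nut: bystander: loose hex nut 34 x 29 x 16, origin at its underside centre; leave alone
- hex_key: bystander: loose L-shaped hex key 39 x 124 x 8, origin at its underside centre; leave alone

How it is judged:
By the outcome, as a careful person would: the job done as asked, in the order asked, and still so for the second after the job is handed in, with the robot touching nothing.
It also fails if it takes over 54 s, if anything falls off the work surface, if the arm or the gripper's body presses on something with over 40 N, if the wrist force passes 120 N, or if a joint passes its speed limit or range.

## Working session

There is one attempt and no reset: what is moved stays moved. The work goes in short steps, Python scripts to look and compute and a shell command to move; the robot and the scene stay as the last step left them, time stands still between calls to the robot, and variables do not carry over. Pictures are saved under pics/ and viewed, at most 10 in all, crops included, and the job is handed in when it is done.

```bash
mkdir -p pics; cat > h.py <<'E'
import numpy as np, cv2
from bench import ctrl
def grab(n):
    ci=ctrl.camera_info(n); im,d=ctrl.get_image(n)
    return im,d,ci
def pts(ci,uv,d):  # world points from pixel+depth
    K=np.array(ci["intrinsics"],float);uv=np.array(uv,float).reshape(-1,1,2)
    n=cv2.undistortPoints(uv,K,np.array(ci["D"],float)).reshape(-1,2)
    c=np.c_[n,np.ones(len(n))]*np.array(d,float).reshape(-1,1)
    return (c-np.array(ci["t"]))@np.array(ci["R"])
def plane(ci,uv,z):
    a=pts(ci,uv,np.ones(len(uv))); o=-np.array(ci["R"]).T@np.array(ci["t"])
    r=a-o; return o+r*((z-o[2])/r[:,2])[:,None]
E
python3 - <<'E'
from h import *
s=ctrl.get_state();print(s)
for n in("scene","top"):
    im,d,ci=grab(n);cv2.imwrite(f"pics/{n}0.png",im);np.save(f"{n}0.npy",d)
    print(n,(-np.array(ci["R"]).T@np.array(ci["t"])).round(3),np.array(ci["R"]).round(2).tolist(),ci["intrinsics"])
E
```

```text
{'time': 0.0, 'joint_positions': array([ 1.20609951,  0.32180768, -0.07007064,  1.45166359,  0.02259843,
        1.37075769, -0.05689374]), 'qd': array([ 0.00080497, -0.00012664,  0.00070915,  0.00184911,  0.0016928 ,
        0.00021851,  0.00133711]), 'joint_torque': array([ 2.04878597e-04, -4.91291034e+01, -4.03916622e-01, -3.12524307e+01,
       -6.41044183e-02,  4.38024988e-02,  1.55688845e-04]), 'position': array([ 0.24012088, -0.60344637,  0.22147705]), 'tool_rot': array([-3.08364356e+00, -5.91158947e-01,  6.98264150e-04]), 'ft_force': array([0.40054573, 0.15746327, 0.05545736]), 'torque': array([-0.0483886 , -0.00289802, -0.00740287]), 'grip_force': 0.0, 'grip_width': 0.9973664043298283}
scene [0.039 0.254 0.573] [[-0.69, -0.73, -0.0], [-0.42, 0.4, -0.81], [0.59, -0.56, -0.58]] [[550.44205114   0.         315.80639229]
 [  0.         550.44205114 245.45291598]
 [  0.           0.           1.        ]]
top [ 0.397 -0.201  0.933] [[0.01, -1.0, 0.04], [-0.99, -0.01, -0.16], [0.16, -0.04, -0.99]] [[620.85174593   0.         324.68992031]
 [  0.         620.85174593 230.82664444]
 [  0.           0.           1.        ]]
```

View pics/top0.png

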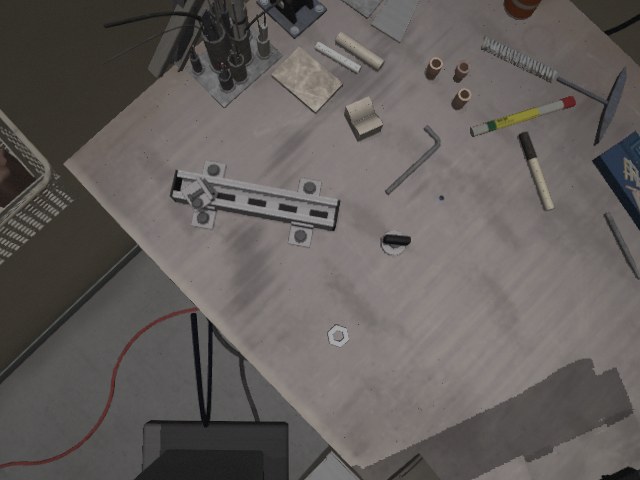

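View pics/scene0.png

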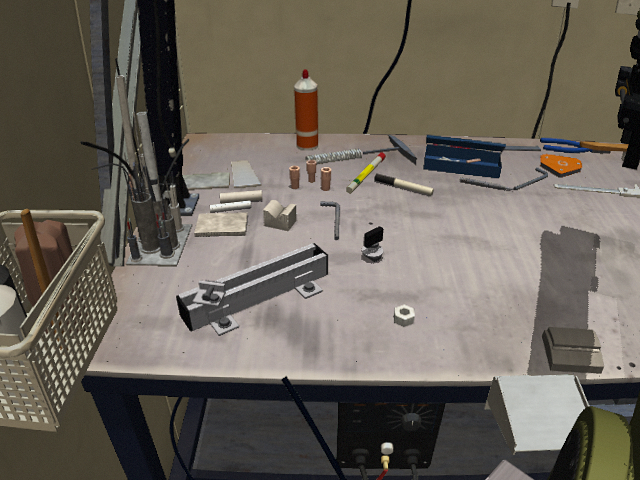

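Top view: the strut runs from about (172,185) to (338,215), with the stop at (200,192) near its left end. The T-bolt is at (397,241) with its wing nearly horizontal in the image. The nut is at (338,335), the hex key at (415,160) and the V-block at (363,118). The scene view agrees, with the bolt standing upright.

```bash
cat > m.py <<'E'
from h import *
def world(im,d,ci):
    v,u=np.mgrid[0:480,0:640]
    return pts(ci,np.c_[u.ravel(),v.ravel()],d.ravel()).reshape(480,640,3)
def rect(P):
    r=cv2.minAreaRect((P[:,:2]*1000).astype(np.float32)); return np.round(r[0],1),np.round(r[1],1),round(r[2],1)
E
python3 - <<'E'
from m import *
d=np.load("top0.npy");im=cv2.imread("pics/top0.png");ci=ctrl.camera_info("top")
W=world(im,d,ci)
def sel(u0,u1,v0,v1,z0,z1):
    R=W[v0:v1,u0:u1].reshape(-1,3); return R[(R[:,2]>z0)&(R[:,2]<z1)]
print("table",np.median(W[250:300,430:500,2]))
S=sel(160,350,150,250,.037,.045);print("strut",rect(S),len(S),np.median(S[:,2]))
S=sel(180,220,170,215,.052,.07);print("stop up",rect(S),len(S),np.median(S[:,2]))
S=sel(375,420,225,262,.048,.07);print("wing",rect(S),len(S),np.median(S[:,2]))
S=sel(375,420,225,262,.011,.022);print("disc",rect(S),len(S),np.median(S[:,2]))
# wing by colour
g=im.max(2);m=np.zeros_like(g);m[225:262,375:420]=(g[225:262,375:420]<50)
v,u=np.nonzero(m);P=plane(ci,np.c_[u,v],0.056);print("wing dark",rect(P),len(P),cv2.minAreaRect(np.c_[u,v].astype(np.float32)))
for n,c in(("L",(172,180)),("capR",(338,215))): print(n,plane(ci,[c],.041).round(4))
c=np.hstack([cv2.resize(im[150:250,160:350],None,fx=4,fy=4,interpolation=2)]);cv2.imwrite("pics/c1.png",c)
E
```

```text
table -0.0011251900660253068
strut (array([ 583.9, -134.2]), array([247.7,  57.2]), 80.9) 2234 0.04006439567081321
stop up (array([593.9, -57. ]), array([39., 35.]), 41.4) 261 0.05585137241272126
wing (array([ 531.1, -342.9]), array([38.3, 11.4]), 84.7) 204 0.054255251201417096
disc (array([ 530.7, -341.8]), array([37.3, 34.9]), 15.4) 241 0.014840572318256025
wing dark (array([ 527.9, -341.4]), array([14.5, 39.3]), 0.7) 232 ((396.5, 240.0), (10.0, 27.0), 90.0)
L [[ 0.6149 -0.0133  0.041 ]]
capR [[ 0.5661 -0.2579  0.041 ]]
```

View pics/c1.png

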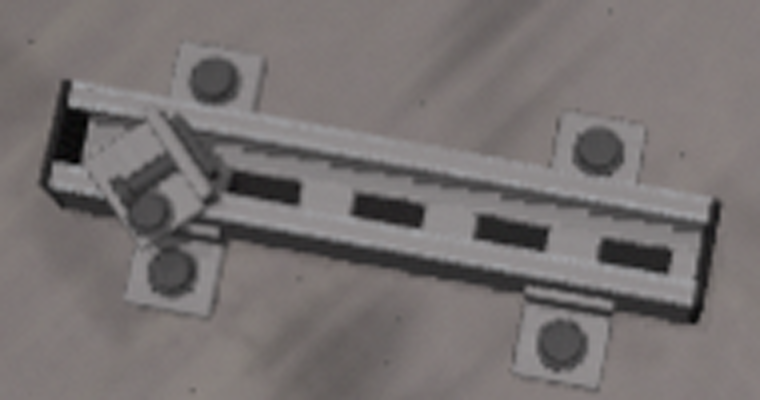

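The strut's feet, slot and caps show clearly. The stop at crop (160,170) looks skewed against the strut, so I'll check it closely with the wrist camera. First I'll move over the bolt.

```bash
python3 -m handwheel '[[0.087,0.052,-0.019,0,0,0,0],[0.087,0.052,-0.019,0,0,0,0],[0.087,0.052,-0.019,0,0,0,0],[0.087,0.052,-0.019,0,0,0,0],[0.087,0.052,-0.019,0,0,0,0],[0.087,0.052,-0.019,0,0,0,0],[0.087,0.052,-0.019,0,0,0,0]]'
python3 -m handwheel '[[0.087,0,0,0,0,0,-10.5],[0.087,0,0,0,0,0,-10.5],[0.087,0,0,0,0,0,-10.5],[0.087,0,0,0,0,0,-10.5],[0.087,0,0,0,0,0,-10.5],[0.087,0,0,0,0,0,-10.5],[0.087,0,0,0,0,0,0]]'
python3 - <<'E'
from m import *
s=ctrl.get_state();print(s["time"],s["position"],s["tool_rot"],s["joint_positions"].round(2))
im,d,ci=grab("wrist");cv2.imwrite("pics/w1.png",im);np.save("w1.npy",d)
print((-np.array(ci["R"]).T@np.array(ci["t"])).round(3),np.array(ci["R"]).round(2).tolist())
W=world(im,d,ci);
for z0,z1 in((.046,.065),(.008,.022)):
    m=((W[...,2]>z0)&(W[...,2]<z1)&(np.hypot(W[...,0]-.531,W[...,1]+.342)<.04)&(d>0))
    S=W[m]; print(rect(S),len(S),np.median(S[:,2]))
E
```

```text
time: 0.98
position: [0.5302, -0.3444, 0.2221]
tool_rot: [-3.085, -0.591, 0.001]
ft_force: [0.3, -0.4, 0.5]
grip_width: 1.001
grip_force: 0.0
time: 1.85
position: [0.529, -0.3457, 0.222]
tool_rot: [-2.323, -2.113, 0.0]
ft_force: [1.0, -0.5, -0.4]
grip_width: 1.001
grip_force: 0.0
1.85 [ 0.52902671 -0.34571553  0.22196315] [-2.32318894e+00 -2.11329356e+00  2.24614504e-04] [ 0.87  0.31 -0.42  1.49  0.13  1.37  0.35]
[ 0.535 -0.28   0.384] [[1.0, -0.09, -0.0], [-0.09, -0.97, 0.24], [-0.02, -0.24, -0.97]]
(array([ 530.3, -341.7]), array([37.3,  9.9]), 84.8) 503 0.05513243471135077
(array([ 530.5, -341.4]), array([36. , 36.6]), 84.1) 603 0.015462528036662617
```

View pics/w1.png

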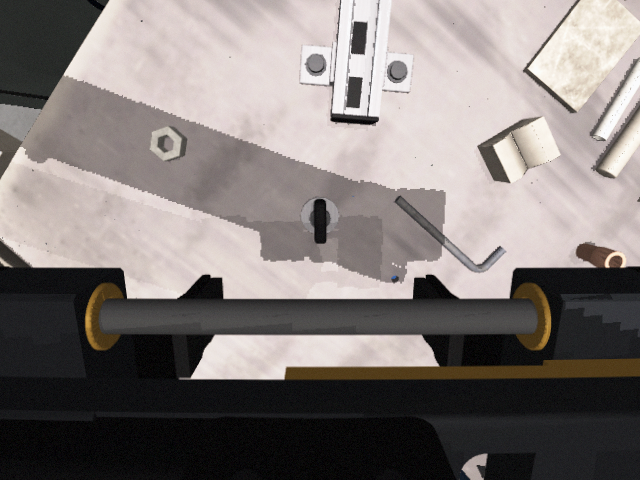

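The wrist view shows the bolt at (320,220), upright with its wing in line with the fingers' gap. The hex key's end at (400,200) is clear of the fingers. Next: descend and grip.

```bash
python3 -m handwheel '[[0.05,0.0042,0.001,0.04,0,0,0],[0.05,0,0,0.045,0,0,0],[0.05,0,0,0.045,0,0,0],[0.05,0,0,0.035,0,0,0],[0.05,0,0,0.02,0,0,0],[0.05,0,0,0.006,0,0,0],[0.05,0,0,0,0,0,0]]'
python3 -m handwheel '[[0,0,0,0,0,0,0],[0,0,0,0,0,0,0],[0,0,0,0,0,0,0],[0,0,0,0,0,0,0],[0,0,0,0,0,0,0]]' 45
```

```text
time: 2.78
position: [0.5314, -0.342, 0.0324]
tool_rot: [2.321, 2.115, 0.0]
ft_force: [0.3, 0.2, 0.4]
grip_width: 0.573
grip_force: 0.0
time: 3.4
position: [0.5316, -0.3421, 0.033]
tool_rot: [2.32, 2.115, 0.001]
ft_force: [-0.2, 0.3, 5.9]
grip_width: 0.122
grip_force: 48.4
```

```bash
python3 -m handwheel '[[0,0,0,-0.03,0,0,0],[0,0,0,-0.045,0,0,0],[0,0,0,-0.045,0,0,0],[0,0.035,0.005,-0.02,0,0,0],[0,0.04,0.005,0,0,0,0],[0,0.04,0.005,0,0,0,0],[0,0.03,0.005,0,0,0,0],[0,0,0,0,0,0,0],[0,0,0,0,0,0,0]]'
python3 - <<'E'
from m import *
s=ctrl.get_state();print(s["time"],s["position"],s["ft_force"])
im,d,ci=grab("wrist");cv2.imwrite("pics/w2.png",im);np.save("w2.npy",d)
import pickle;pickle.dump(ci,open("w2.pkl","wb"))
E
```

```text
time: 4.53
position: [0.5635, -0.2, 0.1711]
tool_rot: [-2.322, -2.116, 0.002]
ft_force: [1.1, -0.5, -2.1]
grip_width: 0.122
grip_force: 47.8
4.525 [ 0.56345804 -0.20004343  0.17107814] [ 1.06476924 -0.48816484 -2.09709467]
```

View pics/w2.png

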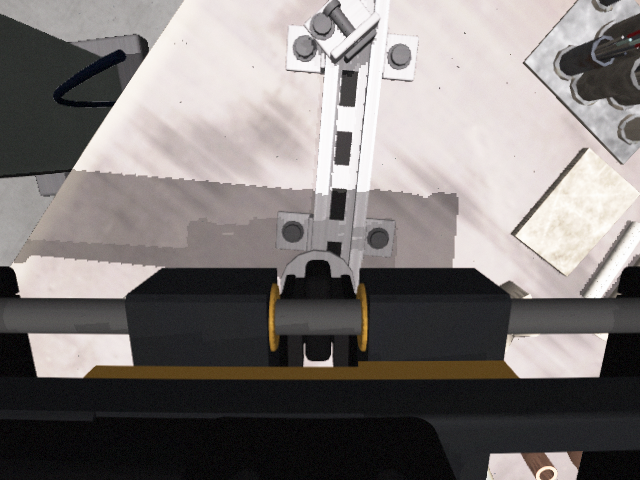

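The view shows the slot running up from (330,260) to (350,60). The stop at (345,25) really is skewed to the slot by about 35°, and the held bolt is at (318,290). Now I'll fit the slot's axis from the lips.

```bash
python3 - <<'E'
from m import *
import pickle
def axis(W,d,ys,lab):
    m=(W[...,2]>.036)&(W[...,2]<.046)&(d>0)&(abs(W[...,0]-(.586+(W[...,1]+.134)*.16))<.028)&(W[...,1]>ys[0])&(W[...,1]<ys[1])
    S=W[m];mid=[];
    for y in np.arange(ys[0],ys[1],.006):
        b=S[abs(S[:,1]-y-.003)<.003]
        if len(b)>15: 
            lo,hi=np.percentile(b[:,0],[2,98]); 
            x=np.sort(b[:,0]); g=np.diff(x); i=g.argmax(); mid.append((y+.003,(lo+hi)/2,hi-lo,(x[i]+x[i+1])/2,g[i]))
    mid=np.array(mid); print(lab,np.median(S[:,2]),(mid*1000).round(1).tolist()[::2])
    for c in(1,3):
        p=np.polyfit(mid[:,0],mid[:,c],1);print(" x at y=-.2:",np.polyval(p,-.2)," at -.1:",np.polyval(p,-.1)," az",90-np.degrees(np.arctan(p[0])))
d=np.load("w2.npy");im=cv2.imread("pics/w2.png");ci=pickle.load(open("w2.pkl","rb"));axis(world(im,d,ci),d,(-.185,-.095),"w2")
W2=world(im,d,ci)
m=(W2[...,2]>.050)&(W2[...,2]<.066)&(d>0)&(W2[...,1]>-.11)&(W2[...,1]<-.02)&(abs(W2[...,0]-.595)<.035);S=W2[m];print("stop",rect(S),S.min(0),S.max(0),cv2.boxPoints(cv2.minAreaRect((S[:,:2]*1000).astype(np.float32))).round(0).tolist())
d=np.load("w1.npy");im=cv2.imread("pics/w1.png");
d=np.load("top0.npy");im=cv2.imread("pics/top0.png");ci=ctrl.camera_info("top");axis(world(im,d,ci),d,(-.245,-.09),"top")
W=world(im,d,ci);m=(W[...,2]>.036)&(W[...,2]<.046)&(d>0)&(abs(W[...,0]-(.586+(W[...,1]+.134)*.16))<.02);print("y range",np.percentile(W[m][:,1],[0.5,99.5]))
c=cv2.imread("pics/w2.png")[0:110,270:440];cv2.imwrite("pics/c2.png",cv2.resize(c,None,fx=4,fy=4,interpolation=2))
E
```

```text
w2 0.04049068606193149 [[-182.0, 581.9, 40.7, 581.5, 22.2], [-170.0, 584.0, 41.1, 583.8, 21.6], [-158.0, 585.9, 40.9, 585.7, 21.7], [-146.0, 587.8, 41.0, 587.8, 22.4], [-134.0, 590.1, 40.8, 590.0, 21.8], [-122.0, 592.2, 40.9, 591.9, 22.2], [-110.0, 594.3, 41.4, 594.1, 21.6], [-98.0, 596.5, 41.1, 596.2, 21.9]]
 x at y=-.2: 0.578676226838062  at -.1: 0.5960286433044524  az 80.15582146603163
 x at y=-.2: 0.5785065629696127  at -.1: 0.595790571826934  az 80.19387483895822
stop (array([595.1, -54.2]), array([39.7, 35.5]), 34.7) [ 0.57329102 -0.07487988  0.05003118] [ 0.61789555 -0.03715633  0.06045964] [[569.0, -51.0], [589.0, -80.0], [622.0, -57.0], [601.0, -28.0]]
top 0.03987284788133547 [[-242.0, 572.1, 41.8, 571.6, 22.1], [-230.0, 574.3, 40.9, 574.1, 22.1], [-218.0, 576.9, 40.8, 576.7, 21.4], [-206.0, 577.8, 41.0, 578.2, 22.5], [-194.0, 580.5, 41.8, 580.5, 21.5], [-182.0, 582.2, 40.7, 582.5, 22.5], [-170.0, 584.7, 40.5, 584.7, 21.7], [-158.0, 586.6, 40.6, 586.5, 21.5], [-146.0, 589.1, 41.5, 588.7, 21.6], [-134.0, 590.9, 40.9, 590.8, 22.2], [-122.0, 592.9, 42.1, 592.8, 22.4], [-110.0, 594.6, 40.8, 595.0, 22.7], [-98.0, 597.2, 41.6, 597.8, 22.8]]
 x at y=-.2: 0.5793796745788312  at -.1: 0.5968029676510396  az 80.11640390437134
 x at y=-.2: 0.5792797081549508  at -.1: 0.5966827372213405  az 80.12767263600384
y range [-0.25792042  0.18196693]
```

View pics/c2.png

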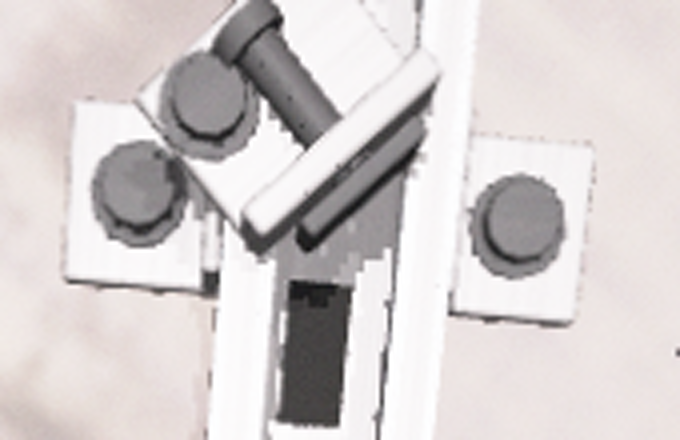

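The crop shows the pad as a dark bar at crop (305,240)–(425,130) in front of the upright, skewed about 45° to the slot. I'll turn the bolt's head lengthwise and get the pad's corners.

```bash
python3 -m handwheel '[[0,0.0166,0.0166,0,0,0,0],[0,0,0,0,0,0,-10.7],[0,0,0,0,0,0,-10.7],[0,0,0,0,0,0,-10.7],[0,0,0,0,0,0,-10.7],[0,0,0,0,0,0,-10.7],[0,0,0,0,0,0,-10.7],[0,0,0,0,0,0,-10.7],[0,0,0,0,0,0,-10.7],[0,0,0,0,0,0,0],[0,0,0,0,0,0,0]]'
python3 - <<'E'
from m import *
import pickle
ci=pickle.load(open("w2.pkl","rb"));d=np.load("w2.npy");W=world(None,d,ci)
uv=[(348,60),(376,35),(332,56),(378,17)]
print("pad top-front corners",plane(ci,uv[:2],.0575).round(4).tolist(),"upright top-front",plane(ci,uv[2:],.059).round(4).tolist())
for n in("top","wrist"):
    s=ctrl.get_state();im,d,ci=grab(n);np.save(n+"3.npy",d);cv2.imwrite(f"pics/{n}3.png",im);pickle.dump(ci,open(n+"3.pkl","wb"))
r=s["tool_rot"];print(s["time"],s["position"],r,"x az",2*np.degrees(np.arctan2(r[1],r[0])),s["joint_positions"].round(2),s["ft_force"])
E
```

```text
time: 5.95
position: [0.5818, -0.1852, 0.1714]
tool_rot: [-0.273, -3.129, 0.0]
ft_force: [0.4, 0.0, -2.1]
grip_width: 0.124
grip_force: 47.7
pad top-front corners [[0.5947, -0.0767, 0.0575], [0.6145, -0.0628, 0.0575]] upright top-front [[0.5841, -0.0735, 0.059], [0.6162, -0.0524, 0.059]]
6.0 [ 0.58187081 -0.18486203  0.17141005] [-2.71046575e-01 -3.12960597e+00  3.28939460e-04] x az -189.89975732406094 [ 0.85  0.35 -0.72  1.6   0.24  1.28  1.49] [-0.13661741  0.29881218 -2.87542493]
```

View pics/wrist3.png

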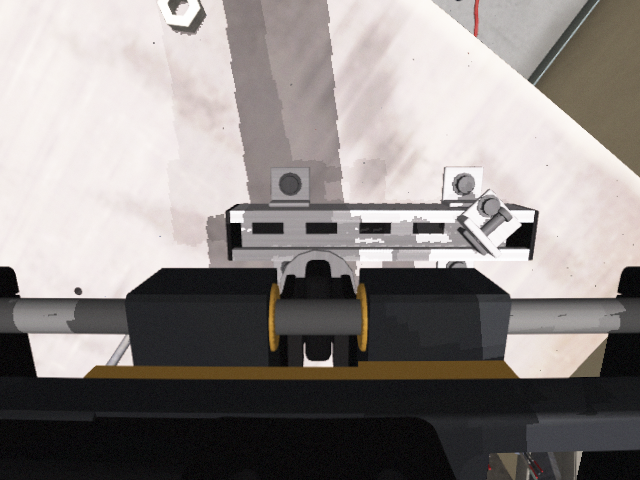

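The view shows the slot, now horizontal, at about row 230. The bolt's disc is at (318,260), in front of it only by perspective, and the stop is at (485,225). Next: descend to just above the lips and measure the disc against the slot.

```bash
python3 -m handwheel '[[0,0,0,0.03,0,0,0],[0,0,0,0.04,0,0,0],[0,0,0,0.02,0,0,0],[0,0,0,0,0,0,0],[0,0,0,0,0,0,0]]'
python3 - <<'E'
from m import *
s=ctrl.get_state();im,d,ci=grab("wrist");cv2.imwrite("pics/wrist4.png",im)
W=world(im,d,ci);a=np.radians(80.13);e=np.array([np.cos(a),np.sin(a)]);l=np.array([-e[1],e[0]])  # along, lateral(az170)
P=s["position"][:2];X=(W[...,:2]-P)@e*1000;Y=(W[...,:2]-P)@l*1000;Z=W[...,2]*1000
print(s["position"])
m=(d>0)&(Z>36)&(Z<45)&(abs(Y)<32)&(X>-60)&(X<60)
for x in range(-60,50,8):
    b=np.sort(Y[m&(abs(X-x-4)<4)]); 
    if len(b)>10:
        g=np.diff(b);i=g.argmax();print(x+4,len(b),b[[0,-1]].round(1),"gap",b[i].round(1),b[i+1].round(1))
k=(d>0)&(Z>54)&(Z<66)&(np.hypot(X,Y)<26)
print("disc",k.sum(),np.median(Z[k]),np.percentile(X[k],[1,99]).round(1),np.percentile(Y[k],[1,99]).round(1))
if k.sum()>50:
    ed=k&~cv2.erode(k.astype(np.uint8),np.ones((3,3))).astype(bool)
    ex,ey=X[ed],Y[ed];far=ey>8;A=np.c_[2*ex[far],2*ey[far],np.ones(far.sum())];q=np.linalg.lstsq(A,ex[far]**2+ey[far]**2,rcond=None)[0];print("circle",q[:2],np.sqrt(q[2]+q[0]**2+q[1]**2))
im,d,ci=grab("scene");cv2.imwrite("pics/s4.png",cv2.resize(im[200:360,150:390],None,fx=3,fy=3,interpolation=2))
E
```

```text
time: 6.68
position: [0.5833, -0.1843, 0.0831]
tool_rot: [0.266, 3.128, -0.001]
ft_force: [0.1, -0.6, -1.5]
grip_width: 0.124
grip_force: 47.7
[ 0.58334335 -0.1842954   0.08308412]
-56 263 [12.5 22.4] gap 15.2 15.4
-48 263 [12.5 22.5] gap 21.6 21.9
-40 264 [12.7 22.4] gap 20.6 20.8
-32 261 [12.7 22.4] gap 19.5 19.8
-24 280 [-13.6  22.4] gap -8.8 12.7
-16 263 [12.8 22.4] gap 21.2 21.5
-8 257 [12.7 22.5] gap 12.7 12.9
0 254 [12.5 22.4] gap 12.5 12.8
8 268 [12.8 22.6] gap 19.0 19.3
16 253 [12.8 22.6] gap 13.4 13.6
24 288 [-14.1  22.4] gap -9.0 13.0
32 254 [13.  22.5] gap 19.6 19.9
40 259 [12.9 22.5] gap 13.4 13.6
48 256 [12.9 22.5] gap 18.0 18.2
disc 817 65.39029485371249 [-17.8  18.4] [-1.1 18.3]
circle [0.4257977  5.43637858] 12.202846275872306
```

View pics/s4.png

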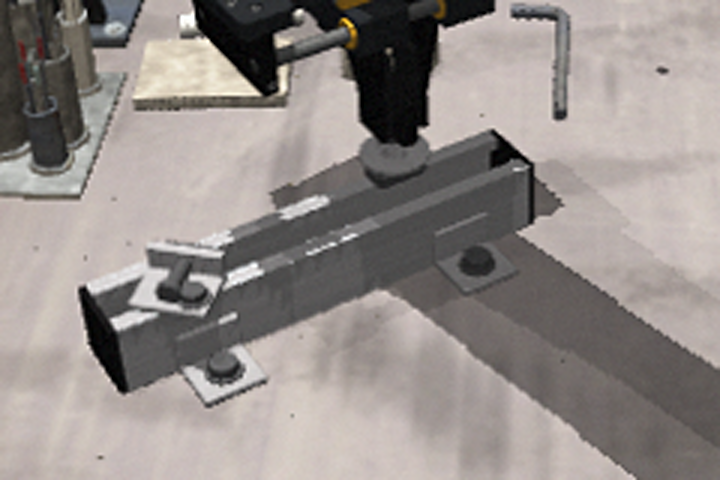

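Scene crop: the head is over the slot, disc at (393,155), stop at (185,280). The slot centre lies about 2.1 mm along tool +x from the bolt's axis, so I'll correct that and descend in steps.

```bash
python3 -m handwheel '[[0,0.0021,0,0,0,0,0],[0,0,0,0,0,0,0],[0,0,0,0.007,0,0,0],[0,0,0,0.006,0,0,0],[0,0,0,0,0,0,0],[0,0,0,0,0,0,0]]'
python3 -m handwheel '[[0,0,0,0.004,0,0,0],[0,0,0,0.004,0,0,0],[0,0,0,0,0,0,0],[0,0,0,0,0,0,0]]'
```

```text
time: 7.52
position: [0.5799, -0.1837, 0.0684]
tool_rot: [-0.265, -3.13, -0.0]
ft_force: [-1.2, 0.0, -2.0]
grip_width: 0.122
grip_force: 47.7
time: 8.02
position: [0.5801, -0.1838, 0.0608]
tool_rot: [0.265, 3.13, -0.0]
ft_force: [-1.2, 0.2, 0.5]
grip_width: 0.12
grip_force: 47.9
```

The disc met the lips right where expected, at about 28 mm. Now press in small steps.

```bash
python3 -m handwheel '[[0,0,0,0.003,0,0,0],[0,0,0,0.003,0,0,0],[0,0,0,0.0015,0,0,0],[0,0,0,0,0,0,0],[0,0,0,0,0,0,0]]'
```

```text
time: 8.65
position: [0.5801, -0.1839, 0.0541]
tool_rot: [0.265, 3.13, -0.001]
ft_force: [-3.2, 0.9, 8.6]
grip_width: 0.124
grip_force: 48.5
```

```bash
python3 -m handwheel '[[0,0.0008,0,0,0,0,0],[0,0,0,0,0,0,0],[0,0,0,0,0,0,7],[0,0,0,0,0,0,8],[0,0,0,0,0,0,8],[0,0,0,0,0,0,0]]'
```

```text
time: 9.4
position: [0.5813, -0.1836, 0.0549]
tool_rot: [0.884, 3.01, -0.0]
ft_force: [-0.0, -0.0, 7.6]
grip_width: 0.122
grip_force: 48.4
```

```bash
python3 -m handwheel '[[0,0,0,0.001,0,0,9.6],[0,0,0,0,0,0,9.6],[0,0,0,0,0,0,9.6],[0,0,0,0,0,0,9.6],[0,0,0,0,0,0,9.6],[0,0,0,0,0,0,9.6],[0,0,0,0,0,0,9.4],[0,0,0,0,0,0,0],[0,0,0,0,0,0,0]]'
python3 -c "
from h import *
s=ctrl.get_state();r=s['tool_rot'];print(2*np.degrees(np.arctan2(r[1],r[0]))%360,s['torque'],s['ft_force'])"
```

```text
time: 10.52
position: [0.5822, -0.1841, 0.0544]
tool_rot: [2.397, 2.022, 0.005]
ft_force: [1.9, -0.7, 8.3]
grip_width: 0.123
grip_force: 48.4
80.31010747250097 [-0.05784057 -0.26390729 -0.02672223] [ 1.90813138 -0.70068001  8.28307153]
```

```bash
python3 -m handwheel '[[0,0,0,-0.0015,0,0,0],[0,0,0,-0.0015,0,0,0],[0,0,0,-0.0015,0,0,0],[0,0,0,0,0,0,0],[0,0,0,0,0,0,0]]'
```

```text
time: 11.15
position: [0.5808, -0.1838, 0.0573]
tool_rot: [2.399, 2.024, 0.003]
ft_force: [4.2, 0.5, 5.4]
grip_width: 0.126
grip_force: 48.3
```

```bash
python3 -m handwheel '[[0,0,0.001,0,0,0,0],[0,0,0,-0.001,0,0,0],[0,0,0,-0.001,0,0,0],[0,0,0,0,0,0,0],[0,0,0,0,0,0,0]]'
```

```text
time: 11.78
position: [0.5808, -0.1839, 0.0587]
tool_rot: [2.4, 2.025, 0.001]
ft_force: [5.0, -0.8, 2.5]
grip_width: 0.125
grip_force: 48.1
```

```bash
python3 -m handwheel '[[0,0,0.001,0,0,0,0],[0,0,0,0,0,0,0],[0,0,0,0,0,0,0]]'; python3 -m handwheel '[[0,0,0,0,0,0,0],[0,0,0,0,0,0,0]]'
```

```text
time: 12.15
position: [0.5809, -0.1839, 0.0584]
tool_rot: [-2.401, -2.025, 0.001]
ft_force: [2.4, 0.4, 3.6]
grip_width: 0.123
grip_force: 48.2
time: 12.4
position: [0.5809, -0.1839, 0.0584]
tool_rot: [-2.401, -2.026, 0.001]
ft_force: [1.7, -0.2, 3.9]
grip_width: 0.119
grip_force: 48.1
```

```bash
python3 -m handwheel '[[0,0,0,-0.001,0,0,0],[0,0,0,0,0,0,0],[0,0.005,0,0,0,0,0],[0,0.005,0,0,0,0,0],[0,0.005,0,0,0,0,0]]';python3 -m handwheel '[[0,0.008,0,0,0,0,0],[0,0.008,0,0,0,0,0],[0,0.008,0,0,0,0,0],[0,0.008,0,0,0,0,0]]'
```

```text
time: 13.02
position: [0.5825, -0.1742, 0.059]
tool_rot: [2.401, 2.02, -0.008]
ft_force: [2.4, -8.2, -2.3]
grip_width: 0.119
grip_force: 48.0
time: 13.52
position: [0.588, -0.1422, 0.059]
tool_rot: [2.402, 2.02, -0.008]
ft_force: [2.6, -7.6, -1.4]
grip_width: 0.122
grip_force: 48.0
```

```bash
python3 -m handwheel '[[0,0.008,0,0,0,0,0],[0,0.008,0,0,0,0,0],[0,0.008,0,0,0,0,0],[0,0.004,0,0,0,0,0]]';python3 -m handwheel '[[0,0.002,0,0,0,0,0],[0,0.002,0,0,0,0,0]]';python3 -m handwheel '[[0,0.002,0,0,0,0,0],[0,0.002,0,0,0,0,0]]'
```

```text
time: 14.02
position: [0.5929, -0.1141, 0.059]
tool_rot: [2.401, 2.022, -0.007]
ft_force: [1.9, -6.4, -0.7]
grip_width: 0.119
grip_force: 48.0
time: 14.28
position: [0.5936, -0.1105, 0.059]
tool_rot: [2.401, 2.021, -0.007]
ft_force: [2.4, -6.2, -0.7]
grip_width: 0.124
grip_force: 48.0
time: 14.52
position: [0.5942, -0.1065, 0.0589]
tool_rot: [2.402, 2.021, -0.007]
ft_force: [3.0, -6.2, -0.2]
grip_width: 0.123
grip_force: 48.0
```

Rubbing is about 6.5 N. Creep in.

```bash
python3 -m handwheel '[[0,0.002,0,0,0,0,0],[0,0.002,0,0,0,0,0]]';python3 -m handwheel '[[0,0.0015,0,0,0,0,0],[0,0.0015,0,0,0,0,0]]';python3 -m handwheel '[[0,0.001,0,0,0,0,0],[0,0.001,0,0,0,0,0]]'
```

```text
time: 14.78
position: [0.5949, -0.1026, 0.059]
tool_rot: [2.402, 2.021, -0.007]
ft_force: [3.3, -6.1, -0.4]
grip_width: 0.121
grip_force: 48.0
time: 15.02
position: [0.5954, -0.0997, 0.059]
tool_rot: [2.401, 2.021, -0.007]
ft_force: [2.8, -7.4, -1.1]
grip_width: 0.125
grip_force: 48.0
time: 15.28
position: [0.5958, -0.0977, 0.059]
tool_rot: [2.401, 2.021, -0.007]
ft_force: [1.0, -6.2, -0.6]
grip_width: 0.124
grip_force: 48.0
```

```bash
python3 -m handwheel '[[0,0.001,0,0,0,0,0],[0,0.001,0,0,0,0,0]]';python3 -m handwheel '[[0,0.001,0,0,0,0,0],[0,0.001,0,0,0,0,0]]'; python3 -m handwheel '[[0,0.001,0,0,0,0,0],[0,0,0,0,0,0,0]]'
```

```text
time: 15.52
position: [0.5961, -0.0958, 0.059]
tool_rot: [2.401, 2.021, -0.007]
ft_force: [2.5, -6.7, -0.9]
grip_width: 0.126
grip_force: 48.0
time: 15.78
position: [0.5964, -0.0941, 0.059]
tool_rot: [2.401, 2.021, -0.008]
ft_force: [1.7, -7.3, -0.6]
grip_width: 0.124
grip_force: 48.0
time: 16.02
position: [0.5965, -0.0938, 0.059]
tool_rot: [2.401, 2.02, -0.009]
ft_force: [1.7, -8.7, -1.2]
grip_width: 0.128
grip_force: 48.0
```

Contact at y ≈ −0.094, close to the predicted −0.0956. Now push home to about 17 N.

```bash
python3 -m handwheel '[[0,0.001,0,0,0,0,0],[0,0.001,0,0,0,0,0],[0,0,0,0,0,0,0]]'; python3 -m handwheel '[[0,0.001,0,0,0,0,0],[0,0,0,0,0,0,0]]'
```

```text
time: 16.4
position: [0.5966, -0.0931, 0.059]
tool_rot: [2.402, 2.018, -0.011]
ft_force: [1.7, -10.1, 1.1]
grip_width: 0.119
grip_force: 48.0
time: 16.65
position: [0.5966, -0.093, 0.059]
tool_rot: [2.402, 2.017, -0.012]
ft_force: [2.0, -11.1, -0.1]
grip_width: 0.124
grip_force: 48.1
```

```bash
python3 -m handwheel '[[0,0.001,0,0,0,0,0],[0,0.001,0,0,0,0,0],[0,0,0,0,0,0,0]]'; python3 -m handwheel '[[0,0.001,0,0,0,0,0],[0,0.001,0,0,0,0,0],[0,0,0,0,0,0,0]]'
```

```text
time: 17.02
position: [0.5966, -0.0928, 0.059]
tool_rot: [2.402, 2.016, -0.015]
ft_force: [0.8, -12.7, 0.9]
grip_width: 0.123
grip_force: 48.1
time: 17.4
position: [0.5967, -0.0925, 0.059]
tool_rot: [2.402, 2.014, -0.017]
ft_force: [0.8, -15.8, 0.3]
grip_width: 0.121
grip_force: 48.2
```

```bash
python3 -m handwheel '[[0,0.001,0,0,0,0,0],[0,0,0,0,0,0,0],[0,0,0,0,0,0,0]]'
```

```text
time: 17.77
position: [0.5967, -0.0925, 0.059]
tool_rot: [2.402, 2.012, -0.019]
ft_force: [-0.3, -17.7, 0.1]
grip_width: 0.126
grip_force: 48.3
```

```bash
python3 -m handwheel '[[0,-0.002,0,0,0,0,0],[0,-0.002,0,0,0,0,0],[0,-0.002,0,0,0,0,0],[0,-0.001,0,0,0,0,0],[0,0,0,0,0,0,0]]'
```

```text
time: 18.4
position: [0.5966, -0.0929, 0.059]
tool_rot: [2.402, 2.02, -0.009]
ft_force: [2.0, -8.0, -0.4]
grip_width: 0.127
grip_force: 48.1
```

```bash
python3 -m handwheel '[[0,-0.0015,0,0,0,0,0],[0,0,0,0,0,0,0]]'; python3 -m handwheel '[[0.05,0,0,0,0,0,0],[0.05,0,0,0,0,0,0],[0.05,0,0,0,0,0,0],[0.05,0,0,0,0,0,0]]'; python3 -m handwheel '[[0.05,0,0,-0.02,0,0,0],[0.05,0,0,-0.04,0,0,0],[0.05,0,0,-0.05,0,0,0],[0.05,-0.05,0,-0.04,0,0,0],[0.05,-0.05,0,0,0,0,0],[0.05,-0.05,0,0,0,0,0],[0.05,0,0,0,0,0,0]]'
python3 - <<'E'
from m import *
im,d,ci=grab("wrist");a=cv2.resize(im[0:260,200:480],(400,371))
W=world(im,d,ci)
k=(d>0)&(W[...,2]>.072)&(W[...,2]<.092)&(np.hypot(W[...,0]-.597,W[...,1]+.093)<.035);S=W[k];print("wing",rect(S),len(S),np.median(S[:,2]))
k=(d>0)&(W[...,2]>.042)&(W[...,2]<.049)&(np.hypot(W[...,0]-.597,W[...,1]+.093)<.025);S=W[k];print("disc",rect(S),len(S),np.median(S[:,2]))
im,d,ci=grab("scene");b=cv2.resize(im[220:345,165:300],(400,371),interpolation=2)
cv2.imwrite("pics/f.png",np.hstack([a,b]))
E
```

```text
time: 18.65
position: [0.5966, -0.0929, 0.059]
tool_rot: [2.402, 2.021, -0.006]
ft_force: [2.3, -6.0, -0.5]
grip_width: 0.125
grip_force: 48.0
time: 19.15
position: [0.5971, -0.0881, 0.0591]
tool_rot: [-2.4, -2.026, 0.0]
ft_force: [-0.2, -0.6, -0.8]
grip_width: 0.494
grip_force: 0.0
time: 20.02
position: [0.5707, -0.2419, 0.2099]
tool_rot: [2.408, 2.013, -0.003]
ft_force: [0.9, -0.0, -0.7]
grip_width: 0.574
grip_force: 0.0
wing (array([595.1, -94.2]), array([37. , 10.6]), 80.1) 893 0.0810891765375825
disc (array([597. , -93.8]), array([42.7, 39.5]), 74.5) 1035 0.04356027198929446
```

View pics/f.png

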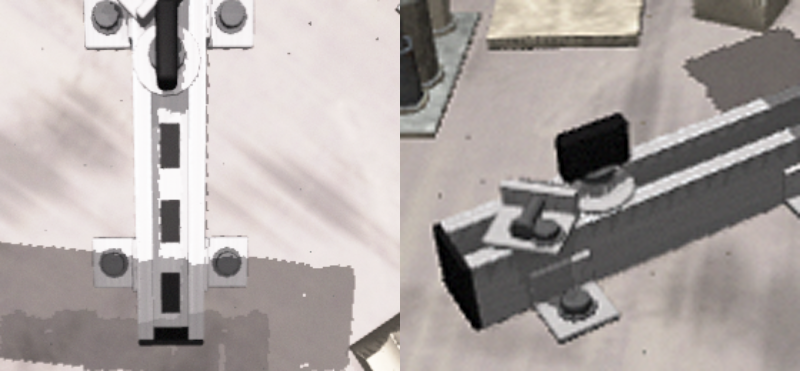

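Left crop: the wing lies along the slot at (167,45), disc on the lips. Right crop: the bolt stands caught at (595,160), right by the stop at (535,210). I'll take one closer look at the contact before handing in.

```bash
python3 -m handwheel '[[0.05,0.05,0,0,0,0,0],[0.05,0.05,0,0,0,0,0],[0.05,0,0,0,0,0,0],[0.05,0,0,0,0,0,0]]'
python3 - <<'E'
from m import *
im,d,ci=grab("wrist");W=world(im,d,ci)
k=(d>0)&(np.hypot(W[...,0]-.6,W[...,1]+.08)<.06)&(W[...,2]>.03)
v,u=np.nonzero(k);print(u.min(),u.max(),v.min(),v.max())
v0,v1,u0,u1=max(v.min(),0),v.max(),u.min(),u.max()
f=min(800/(u1-u0),600/(v1-v0));cv2.imwrite("pics/g.png",cv2.resize(im[v0:v1,u0:u1],None,fx=f*.99,fy=f*.99,interpolation=2))
k=(d>0)&(W[...,2]>.0425)&(W[...,2]<.048)&(np.hypot(W[...,0]-.597,W[...,1]+.093)<.025);S=W[k];print("disc",rect(S),len(S))
k=(d>0)&(W[...,2]>.072)&(W[...,2]<.092)&(np.hypot(W[...,0]-.597,W[...,1]+.093)<.035);S=W[k];print("wing",rect(S))
E
```

```text
time: 20.62
position: [0.5895, -0.1357, 0.2092]
tool_rot: [2.398, 2.029, -0.0]
ft_force: [-0.1, -1.4, -0.5]
grip_width: 0.574
grip_force: 0.0
0 639 89 479
disc (array([595.5, -93.5]), array([37.2, 36.7]), 0.1) 709
wing (array([595.4, -93.8]), array([38.4, 10.9]), 80.7)
```

View pics/g.png

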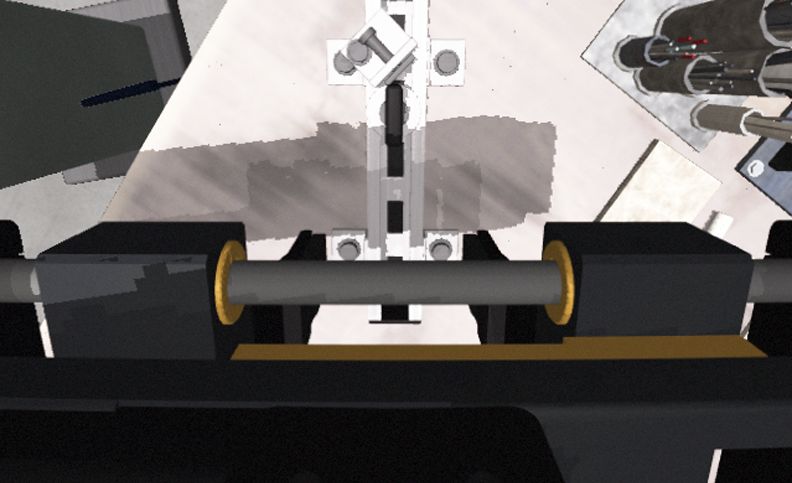

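The bolt stands upright at (395,113), wing along the slot and touching the skewed stop's pad at (400,80), with nothing else disturbed. Handing in.

```bash
python3 -c "
from bench import ctrl;print(ctrl.close_job())"
```

```text
the job is handed in; nothing more can be done
None
```

The T-bolt is caught crosswise in the slot and was pushed home with about 17.7 N (about 11 N beyond the rubbing); the job is handed in, no verdict came back, and because the stop sits about 45° askew to the slot it probably bears on the pad's corner, not flat on its face.

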